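Sweep spacer collars through the gate into the tray's slot

TASK

Sweep the three loose spacer collars along the tray floor with the fingertips, through the narrow gate and into the slot, one at a time: each must be wholly past the gate and in the slot before the next one comes up to it. Only push them, never lift or tip them, and leave the cone, the C-shaped spacer and the T-handle key where they are. Finish with all three collars lying flat in the slot.

Things in the scene. Friction and masses are not known exactly. Their poses are not given: they have to be found in the camera images.
- collar_1: loose dark steel spacer collar (plain thick ring; all sizes in mm), 36 outside diameter, 18 bore, 16 high, about 95 g, lying flat on the tray floor in the wide part of the tray; origin at the centre of its underside, z up. The three collars are identical.
- collar_2: loose dark steel spacer collar (plain thick ring; all sizes in mm), 36 outside diameter, 18 bore, 16 high, about 95 g, lying flat on the tray floor in the wide part of the tray; origin at the centre of its underside, z up. The three collars are identical.
- collar_3: loose dark steel spacer collar (plain thick ring; all sizes in mm), 36 outside diameter, 18 bore, 16 high, about 95 g, lying flat on the tray floor in the wide part of the tray; origin at the centre of its underside, z up. The three collars are identical.
- gate (a point): middle of the gate (sizes in mm), on the fixed aluminium tray's floor (flat, 3 above the work surface). Tray frame: +y points through the gate down the slot, +x right as one looks down the slot, z up. The gate is the gap, 44 wide, between two upright steel pins (8 diameter, 20 high, centred at x = +-26, y = 0). Collars start short of it, between y = -150 and -90 and within x = +-60.
- slot_end (a point): closed end of the slot, on the tray floor, at y = 128 mm in the gate's frame (same axes). The slot runs from the gate to here, 46 wide inside, just room for the three collars in a row. All walls of the tray are 4 thick and rise 12 above its floor.
- mouth (a point): middle of the tray's open end, on the floor, at y = -200 mm in the gate's frame (same axes); no wall here, only the 3 step up from the work surface. Walls run along y at x = +-122 from here to y = -90, then slant straight in to the gate's pins, a funnel.
- cone: loose steel centring cone standing on its base, in mm: 68 diameter below, 36 above, 34 high, beside the slot on its -x side; origin at the centre of its underside. Must not be moved.
- c_spacer: loose steel C-shaped spacer lying flat, about 62 mm across, 12 mm thick, beside the slot on its +x side; origin at the centre of its underside. Must not be moved.
- t_key: loose T-handle key lying flat beside the tray on its +x side (mm): yellow handle bar 80 long along its y and 16 high at x = -50, steel shank 7 thick from x = -43 to 67; origin under the shank, on its centre line. Must not be moved.
There are look-alikes about, which are no part of the job. Leave any red or turquoise look-alike of the collar_3 alone.

How it is judged:
By the outcome, as a careful person would: the job done as asked, in the order asked, and still so for the second after the job is handed in, with the robot touching nothing.
It also fails if it takes over 67 s, if anything falls off the work surface, if the arm or the gripper's body presses on something with over 40 N, if the wrist force passes 120 N, or if a joint passes its speed limit or range.

ROBOT

A 6-joint arm with a two-finger parallel gripper is mounted at the origin on the work surface. World frame = base frame: x ahead of the robot, y to its left, z up, the work surface at z = 0. Lengths are in m, angles in rad, forces in N, time in s.
With the tool pointing down it reaches from about 0.35 to 0.775 m from the base axis. Payload 5.5 kg.
Tool frame: the origin (TCP) lies at the very end of the fingers, on their centre line; the grasp point (between the pads) lies 19 mm behind it; z points along the fingers, x is the direction in which the jaws open and shut, and the axes are right-handed (so a half turn about z gives the same grasp; the last joint's range is limited). The gripper opens to 85 mm and grips with 20 to 120 N. Pads are 22 mm wide; open, the fingers measure 114 mm over their backs; the gripper's body (76 mm by 85 mm) begins 54 mm behind the grasp point. The pads swing forward as they close: fully open they stand 13 mm farther back than shut.
Start: joints at [0.982, 0.313, 0.046, 1.304, 0, 1.431], TCP at [0.25, 0.518, 0.193] pointing down, gripper open.
Joint ranges: [-2.76, 2.76], [-0.86, 1.69], [-1.03, 1.26], [-2.2, 2.34], [-1.47, 1.5], [-3.14, 3.14]. Speed limits (rad/s): [2.57, 2.57, 3.14, 3.14, 3.14, 3.14].

INTERFACE

Orientations are given as a unit quaternion [w, x, y, z].
In Python, from workcell import env gives the robot as it stands.
- The arm moves only by the shell command python3 -m inch 'ROWS' [FORCE]. ROWS is JSON, a list of rows, each a list of 7 numbers: the turn, a rotation vector about the tool's x, y, z each as a share of 8 degrees, from -1 to 1, then the shift along the tool's x, y, z each as a share of 0.05 m, from -1 to 1, then the closure, from 0 (fully open) to 1 (shut). A call has 1 to 12 rows; each row shifts and turns the commanded pose from where the row before left it, along the tool's axes as they then stand; what a row does not reach is not made up. A row lasts 1/10 s, in which the tool goes at most 50 mm and 8.59 degrees, less where a joint would pass 70% of its speed; a pose out of reach is approached as far as the arm can. A call with a number of a shift or a turn outside -1 to 1 is refused whole. A call with a gripper value outside its range is refused whole. The fingers move at their own pace and stop on an object; FORCE is the grip in N (left out, the last holds). Time passes only in rows, so rows that do not move let the fingers close. It gives the time, the measured TCP pose, the force and the opening at its end, in the units of the state.
- env.get_state(): the state, without advancing time (a new reading comes with each control period).
- env.read_camera(name): name is "side" or "top" or "wrist"; returns the picture (384x512x3 uint8, red, green, blue); there is no depth.
- env.calibration(name): a dict with "fx", "fy", "cx", "cy" (pixels), "rvec" (rotation vector, rad) and "tvec" (3), from world to camera coordinates, as OpenCV has them; the wrist camera has in their place "hand_eye" (4x4, takes a point from camera to tool coordinates, whose origin is the TCP and whose axes are the tool frame's). Camera axes: x right, y down, z forward; pixel columns grow to the right and rows downward; lengths in m; the calibration is good to about 2 mm. A picture is of the moment at which its call begins: read the wrist's pose just before it. calibration takes no time and is no camera call.
- env.hand_in(): hands the job in, once; it reports no verdict.
The state is a dict: "clock": time; "joint_pos": joint angles; "qvel": joint speeds; "tau": joint torques, N m; "tcp_pos": TCP position; "orientation": TCP orientation; "wrist_force": force on the tool from outside, world axes, zero at the start; "ft_torque": the same for the moment, N m; "finger_gap": finger opening in m.
Only numpy, scipy, OpenCV 4.12 (cv2) and the standard library are available. Lean on these libraries where they do the work, as an engineer would, in place of code of your own. Each camera call takes 0.05 s, during which the arm holds its last target.

## Working session

There is one attempt and no reset: what is moved stays moved. The work goes in short steps, Python scripts to look and compute and a shell command to move; the robot and the scene stay as the last step left them, time stands still between calls to the robot, and variables do not carry over. Pictures are saved under pics/ and viewed, and the job is handed in when it is done.

```bash
ls; mkdir -p pics; python3 - <<'E'
from workcell import env
import cv2
s=env.get_state()
print(s)
for n in ("top","side","wrist"):
    im=env.read_camera(n); cv2.imwrite(f"pics/{n}0.png",im[:,:,::-1]); print(n,env.calibration(n))
E
```

```text
pics
{'clock': 0.0, 'joint_pos': array([ 9.82389598e-01,  3.14007858e-01,  4.49935790e-02,  1.30358903e+00,
       -1.27584065e-05,  1.43119066e+00]), 'qvel': array([-0.00191687,  0.00096681,  0.00013987, -0.00017516,  0.00054851,
       -0.00262039]), 'tau': array([ 1.26066301e-03, -4.80628288e+01,  2.98533583e+01,  1.93075184e-02,
        3.32000786e-05, -1.71234877e-06]), 'tcp_pos': array([0.2491813 , 0.51757178, 0.19211065]), 'orientation': array([ 3.75376649e-04,  8.46724411e-01,  5.32030972e-01, -8.21843914e-04]), 'wrist_force': array([-0.57367157, -0.76902061, -0.39915694]), 'ft_torque': array([-0.00814432, -0.02366971, -0.03726058]), 'finger_gap': 0.0854523981248713}
top {'fx': 445.6684920174778, 'fy': 445.6684920174778, 'cx': 255.37323171631257, 'cy': 187.51918562871703, 'rvec': array([ 2.15517173, -2.16189426,  0.16284703]), 'tvec': array([0.02249558, 0.56385987, 0.8935217 ])}
side {'fx': 484.2207925007242, 'fy': 484.2207925007242, 'cx': 256.45407522787474, 'cy': 194.04373873686066, 'rvec': array([ 0.25059777, -2.79913259,  1.25606438]), 'tvec': array([0.56951522, 0.07902793, 0.79314453])}
wrist {'fx': 307.6114373013794, 'fy': 307.6114373013794, 'cx': 254.67384163227962, 'cy': 193.02751892297664, 'hand_eye': array([[ 9.99999946e-01,  1.65393039e-04, -2.84981099e-04,
         3.29250924e-04],
       [-6.38027355e-05,  9.45721126e-01,  3.24979302e-01,
        -8.32305647e-02],
       [ 3.23261961e-04, -3.24979266e-01,  9.45721086e-01,
        -1.80379358e-01],
       [ 0.00000000e+00,  0.00000000e+00,  0.00000000e+00,
         1.00000000e+00]])}
```

View pics/top0.png

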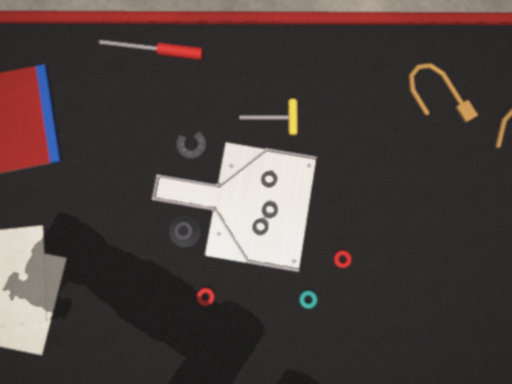

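View pics/side0.png

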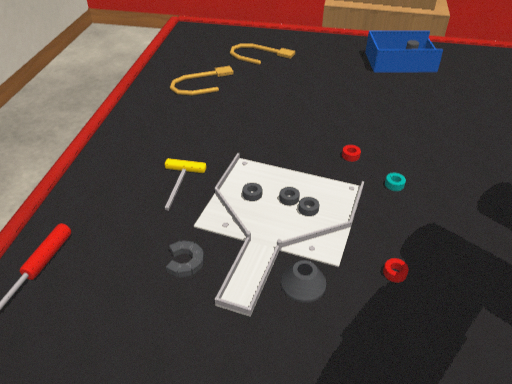

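View pics/wrist0.png

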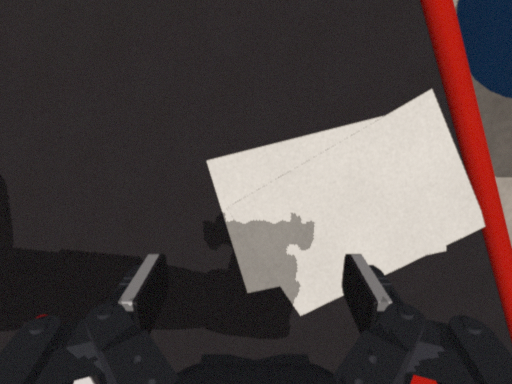

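The top view shows three dark collars in the tray at about (269,179), (270,209) and (260,226). The look-alikes are outside the tray: red rings at (205,296) and (343,259), turquoise at (308,299). Next I'll check a close crop.

```bash
cat > h.py <<'E'
import numpy as np, cv2
from workcell import env
from scipy.spatial.transform import Rotation as R
def cast(n,uv,z):
    c=env.calibration(n); M=cv2.Rodrigues(np.array(c['rvec']))[0]; t=np.array(c['tvec'])
    uv=np.atleast_2d(uv).astype(float)
    d=np.c_[(uv[:,0]-c['cx'])/c['fx'],(uv[:,1]-c['cy'])/c['fy'],np.ones(len(uv))]@M
    o=-M.T@t
    return o+d*((z-o[2])/d[:,2])[:,None]
def proj(n,P):
    c=env.calibration(n); K=np.array([[c['fx'],0,c['cx']],[0,c['fy'],c['cy']],[0,0,1]])
    return cv2.projectPoints(np.atleast_2d(P).astype(float),np.array(c['rvec']),np.array(c['tvec']),K,None)[0][:,0]
E
python3 - <<'E'
from h import *
im=cv2.imread('pics/top0.png')
c=im[130:285,140:330]; cv2.imwrite('pics/crop0.png',cv2.resize(c,None,fx=4,fy=3.87,interpolation=cv2.INTER_CUBIC))
g=cv2.cvtColor(im,cv2.COLOR_BGR2GRAY)
# tray mask
m=((g>120)*255).astype(np.uint8); n,l,st,ce=cv2.connectedComponentsWithStats(m)
for i in range(1,n):
    if st[i,4]>100: print(st[i],ce[i])
i=l[170,240]; tm=((l==i)*255).astype(np.uint8)
cs,h=cv2.findContours(tm,cv2.RETR_CCOMP,cv2.CHAIN_APPROX_NONE)
for k,cc in enumerate(cs):
    a=cv2.contourArea(cc)
    if a>40:
        if h[0,k,3]<0:
            print('outer',a,cv2.approxPolyDP(cc,3,True)[:,0].tolist())
        else: print('hole',a,cv2.minEnclosingCircle(cc))
d=((g<100)*255).astype(np.uint8)
E
```

```text
[   0    0  512   12 5691] [264.12440696   5.08223511]
[100  41  58   9 178] [128.65730337  44.81460674]
[410  64  67  57 667] [443.13043478  93.39130435]
[240  99  57  36 433] [282.79676674 116.52886836]
[497 110  15  37 129] [502.82945736 128.25581395]
[  152   142   164   130 12013] [250.56247399 204.65637226]
[   0  225   65  130 6406] [ 26.11629722 288.72478926]
[300 292  17  16 135] [307.83703704 299.46666667]
outer 12274.0 [[156, 176], [152, 199], [212, 210], [207, 256], [298, 270], [315, 157], [226, 142], [216, 184]]
hole 195.5 ((260.0, 226.0), 8.544103622436523)
hole 196.5 ((269.2105407714844, 209.07894897460938), 8.547065734863281)
hole 194.5 ((269.0, 178.5), 8.732224464416504)
```

View pics/crop0.png

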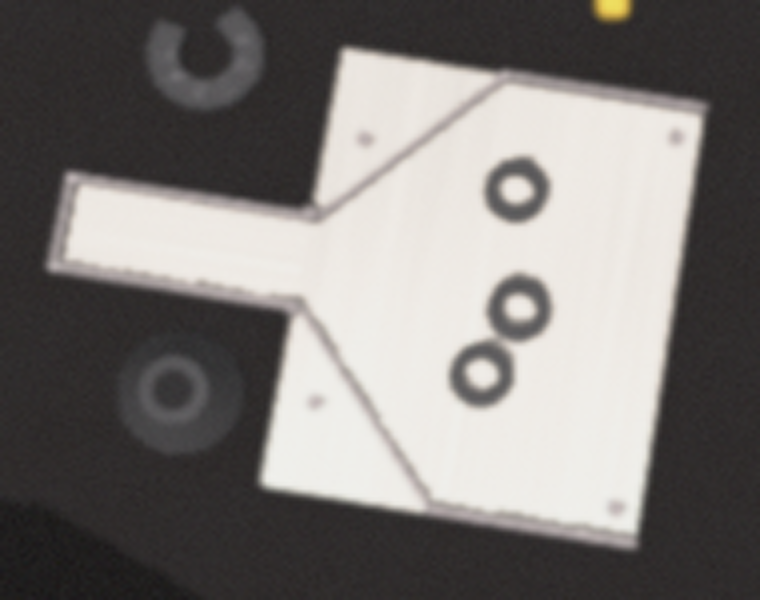

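```bash
cat >> h.py <<'E'
E
python3 - <<'E'
from h import *
a,b=cast('top',[[298,270],[315.5,157.5]],0.008)[:, :2]
c,d=cast('top',[[155.5,175.5],[151.5,199]],0.015)[:, :2]
e,f=cast('top',[[212,210.5],[216,184]],0.015)[:, :2]
mouth=(a+b)/2; end=(c+d)/2
print('mouth w',np.linalg.norm(a-b),'slot w',np.linalg.norm(c-d),'len',np.linalg.norm(mouth-end),a,b,c,d)
y=(end-mouth)/np.linalg.norm(end-mouth)
xd=(b-a)/np.linalg.norm(b-a); print('y',y,'perp from mouth',[-xd[1],xd[0]], xd, 'gate edge',(c+d)/2,(e+f)/2)
x=np.array([y[1],-y[0]])
g=mouth+0.2*y+ (np.linalg.norm(mouth-end)-0.332)/2*y
print('gate',g,'ang',np.degrees(np.arctan2(y[1],y[0])))
for p in [(260,226),(269.2,209.1),(269,178.7)]:
    P=cast('top',p,0.011)[0,:2]; print(P,'tray mm',1e3*np.array([(P-g)@x,(P-g)@y]))
# second view check
im=cv2.imread('pics/side0.png')[140:320,150:380]; cv2.imwrite('pics/scrop0.png',cv2.resize(im,None,fx=3.3,fy=3.3,interpolation=cv2.INTER_CUBIC))
for p in [(252,191),(289,195),(309,206)]:
    P=cast('side',p,0.011)[0,:2]; print('side',P,'tray mm',1e3*np.array([(P-g)@x,(P-g)@y]))
E
```

```text
mouth w 0.24521219707924377 slot w 0.051128961567727026 len 0.33254731383980635 [ 0.39233892 -0.068881  ] [ 0.63386127 -0.11125994] [0.59349236 0.23430076] [0.54286803 0.24146652]
y [0.16563088 0.98618782] perp from mouth [np.float64(0.17282556293769522), np.float64(0.9849524479868399)] [ 0.98495245 -0.17282556] gate edge [0.5681802  0.23788364] [0.54641005 0.10870286]
gate [0.5462716  0.10743697] ang 80.466114379889
[0.48498937 0.0108148 ] tray mm [ -44.43216515 -105.43783356]
[ 0.52096853 -0.00906252] tray mm [  -5.65766258 -119.0813461 ]
[ 0.58674808 -0.00917851] tray mm [  59.23254246 -108.30061345]
side [ 0.58771281 -0.00687804] tray mm [  59.80292096 -105.87212335]
side [ 0.52144019 -0.0083603 ] tray mm [  -5.30882141 -118.310705  ]
side [0.4839309  0.01360338] tray mm [ -45.93789143 -102.8630861 ]
```

View pics/scrop0.png

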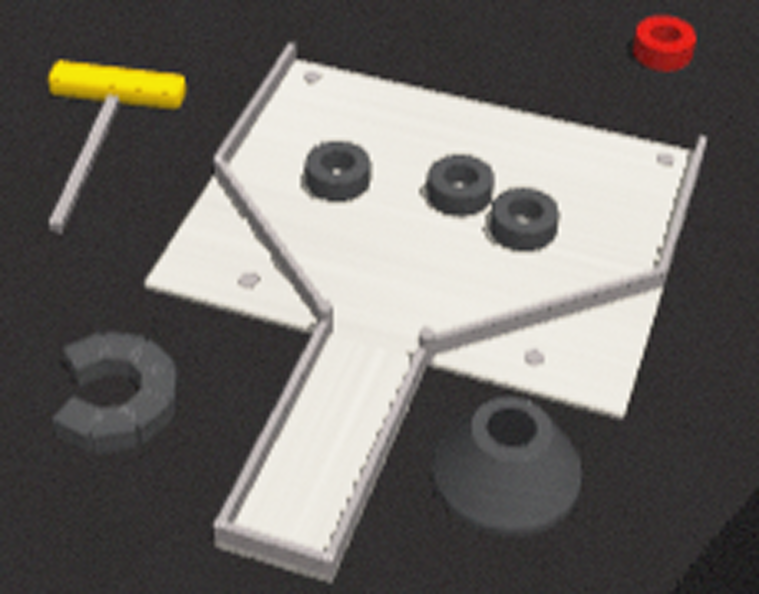

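Three collars chosen: A (-45,-104), B (-5.5,-119), C (59,-107) in tray mm. Top and side views agree to about 3 mm. The order will be C, B, A, because A and B lie close together. First I turn the tool to face along C's push direction and close the fingers.

```bash
cat >> h.py <<'E'
G=np.array([0.5463,0.1074]); YAW=np.radians(80.3)
Yv=np.array([np.cos(YAW),np.sin(YAW)]); Xv=np.array([Yv[1],-Yv[0]])
def tray(P): P=np.asarray(P)[:2]-G; return 1e3*np.array([P@Xv,P@Yv])
def world(X,Y,z): return np.r_[G+Xv*X/1e3+Yv*Y/1e3,z]
def goto(X,Y,z):
    s=env.get_state(); r=R.from_quat(np.roll(s['orientation'],-1))
    d=r.inv().apply(world(X,Y,z)-s['tcp_pos']); a=r.as_matrix()
    print('t',round(s['clock'],2),'at',tray(s['tcp_pos']).round(1),'z',s['tcp_pos'][2].round(4),'push yaw in tray',round(np.degrees(np.arctan2(-a[1,1],-a[0,1]))-80.3,1),'tilt',a[2,2].round(4),'gap',round(s['finger_gap'],4),'F',s['wrist_force'].round(1))
    print(' shift mm',(d*1e3).round(1),'shares total',(d/0.05).round(2))
def show(n,name,box=None,f=1):
    im=env.read_camera(n); im=im[:,:,::-1]; cv2.imwrite(f'pics/{name}_raw.png',im)
    if box: im=im[box[1]:box[3],box[0]:box[2]]
    cv2.imwrite(f'pics/{name}.png',cv2.resize(np.ascontiguousarray(im),None,fx=f,fy=f,interpolation=cv2.INTER_CUBIC))
E
python3 -m inch '[[0,0,0.984,0,0,0,0.9],[0,0,0.984,0,0,0,0.9],[0,0,0.984,0,0,0,0.9],[0,0,0.984,0,0,0,0.9],[0,0,0,0,0,0,0.9],[0,0,0,0,0,0,0.9]]' 30
python3 -c "
from h import *
goto(86,-137,0.08)"
```

```text
clock: 0.75
tcp_pos: [0.2494, 0.5179, 0.1928]
orientation: [0.0, 0.959, 0.284, -0.0]
wrist_force: [0.5, 0.4, -0.7]
finger_gap: 0.0082
t 0.75 at [-361.8  354.7] z 0.1928 push yaw in tray 42.7 tilt -1.0 gap 0.0082 F [ 0.5  0.4 -0.7]
 shift mm [ -4.1 665.  112.9] shares total [-0.08 13.3   2.26]
```

```bash
python3 -m inch '[[0,0,0,0,0.5,0,0.9],[0,0,0,0,1,0,0.9],[0,0,0,0,1,0,0.9],[0,0,0,0,1,0,0.9],[0,0,0,0,1,0,0.9],[0,0,0,0,1,0,0.9],[0,0,0,0,1,0,0.9],[0,0,0,0,1,0,0.9],[0,0,0,0,1,0,0.9],[0,0,0,0,1,0,0.9],[0,0,0,0,1,0,0.9],[0,0,0,0,1,0,0.9]]'
python3 -m inch '[[0,0,0,-0.08,1,0,0.9],[0,0,0,0,0.8,0.5,0.9],[0,0,0,0,0,1,0.9],[0,0,0,0,0,0.5,0.9],[0,0,0,0,0,0,0.9]]'
python3 -c "
from h import *
goto(86,-137,0.04)
show('wrist','w1');show('top','t1',(140,130,330,285),4)"
```

```text
clock: 1.95
tcp_pos: [0.5618, 0.0328, 0.1931]
orientation: [-0.0, 0.959, 0.284, 0.0]
wrist_force: [0.3, 1.0, 0.3]
finger_gap: 0.0082
clock: 2.45
tcp_pos: [0.6026, -0.0428, 0.0882]
orientation: [-0.002, 0.959, 0.283, -0.004]
wrist_force: [-0.3, 0.8, -0.8]
finger_gap: 0.0087
t 2.45 at [  80.8 -138.6] z 0.0882 push yaw in tray 42.6 tilt -1.0 gap 0.0087 F [-0.3  0.8 -0.8]
 shift mm [ 5.2  2.7 48.1] shares total [0.1  0.05 0.96]
```

View pics/w1.png

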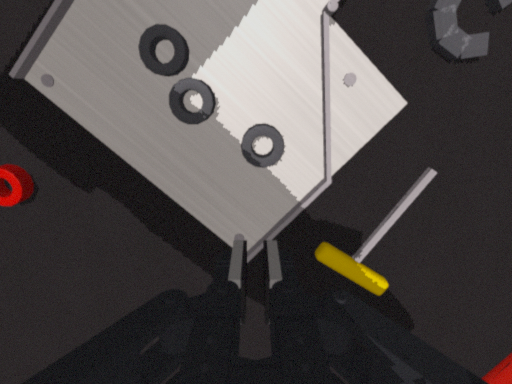

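View pics/t1.png

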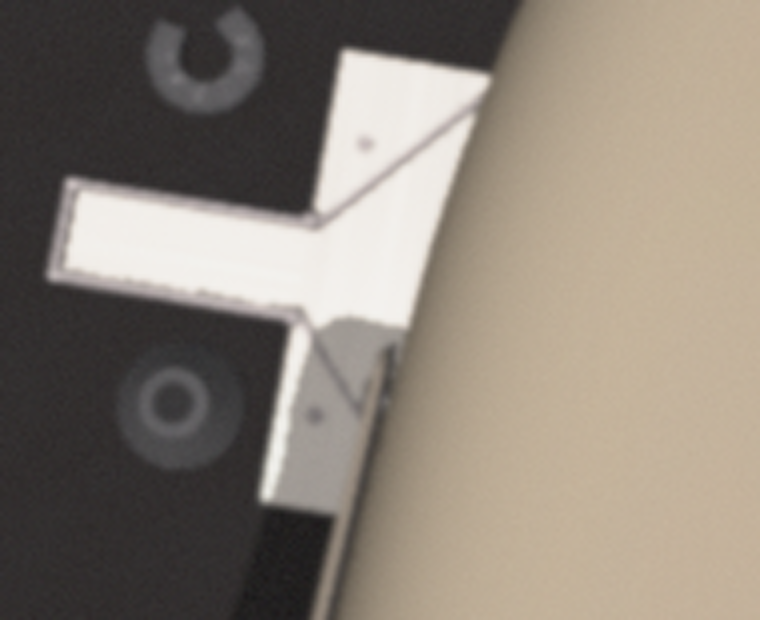

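The wrist view shows C at about (263,145), in front of the fingertips at about (255,240). The top view is blocked by the arm, so I'll cross-check positions with the wrist camera.

```bash
cat >> h.py <<'E'
def castw(uv,z,s):
    c=env.calibration('wrist'); H=np.array(c['hand_eye']); r=R.from_quat(np.roll(s['orientation'],-1)).as_matrix()
    uv=np.atleast_2d(uv).astype(float)
    d=np.c_[(uv[:,0]-c['cx'])/c['fx'],(uv[:,1]-c['cy'])/c['fy'],np.ones(len(uv))]@H[:3,:3].T@r.T
    o=r@H[:3,3]+s['tcp_pos']
    return o+d*((z-o[2])/d[:,2])[:,None]
E
python3 - <<'E'
from h import *
s=env.get_state()
print(s['tcp_pos'],tray(s['tcp_pos']))
for p in [(263,145),(192,101),(163,50)]: print(p,tray(castw(p,0.011,s)[0]))
for p,z in [((333,6),.023),((410,102),.003),((325,181),0.015),((16,76),.015)]: print(p,tray(castw(p,z,s)[0]))
E
```

```text
[ 0.60615495 -0.04284224  0.09328851] [  84.3134516  -138.00937527]
(263, 145) [  65.05929786 -105.80445852]
(192, 101) [  -2.45034731 -118.74649263]
(163, 50) [ -42.99745897 -104.28718957]
(333, 6) [32.19397238  1.93310423]
(410, 102) [132.66424579   3.90349112]
(325, 181) [126.19287749 -91.6896248 ]
(16, 76) [-115.80557881 -197.09569081]
```

```bash
python3 -m inch '[[0,0,0,0,0,0.4,0.9],[0,0,0,0,0,0.4,0.9],[0,0,0,0,0,0,0.9],[0,0,0,0,0,0,0.9]]'
python3 -c "
from h import *
goto(86,-137,0.008)
s=env.get_state();show('wrist','w2')
for p,z in [((260,120),.011)]: print(tray(castw(p,z,s)[0]))"
```

```text
clock: 2.95
tcp_pos: [0.6074, -0.0428, 0.0551]
orientation: [0.001, 0.959, 0.283, 0.001]
wrist_force: [0.1, 0.5, -0.2]
finger_gap: 0.0083
t 2.95 at [  85.6 -137.7] z 0.0551 push yaw in tray 42.6 tilt -1.0 gap 0.0083 F [ 0.1  0.5 -0.2]
 shift mm [ 0.7 -0.3 47.1] shares total [ 0.01 -0.01  0.94]
[ 47.32208062 -89.55452179]
```

View pics/w2.png

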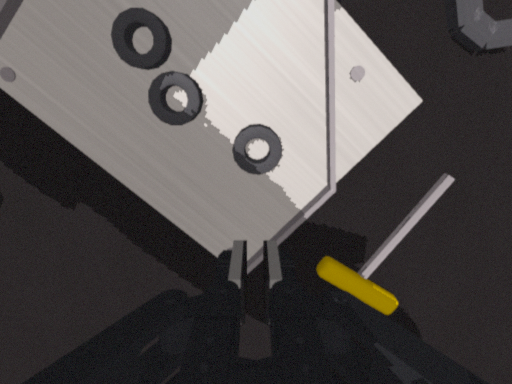

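```bash
python3 - <<'E'
from h import *
s=env.get_state()
for p,z in [((257.5,149),.011),((176,98),.011),((141,39),.011),((333,187),.015)]: print(tray(castw(p,z,s)[0]))
E
python3 -m inch '[[0,0,0,0,0,0.4,0.9],[0,0,0,0,0,0.4,0.9],[0,0,0,0,0,0.14,0.9],[0,0,0,0,0,0,0.9],[0,0,0,0,0,0,0.9],[0,0,0,0,0,0,0.9]]'
python3 -c "
from h import *
goto(86,-137,0.008)"
```

```text
[  60.63541575 -106.18006283]
[  -5.6007155  -118.25927528]
[ -45.36578975 -104.38619977]
[121.64989577 -88.37684061]
clock: 3.6
tcp_pos: [0.6075, -0.0431, 0.0075]
orientation: [0.001, 0.959, 0.282, 0.001]
wrist_force: [0.0, -0.1, -0.6]
finger_gap: 0.0086
t 3.6 at [  85.7 -138. ] z 0.0075 push yaw in tray 42.5 tilt -1.0 gap 0.0086 F [ 0.  -0.1 -0.6]
 shift mm [ 1.  -0.5 -0.5] shares total [ 0.02 -0.01 -0.01]
```

```bash
python3 -m inch '[[0,0,0,0.06,-0.05,0,0.9],[0,0,0,0,-0.1,0,0.9],[0,0,0,0,-0.1,0,0.9],[0,0,0,0,-0.14,0,0.9],[0,0,0,0,-0.16,0,0.9],[0,0,0,0,-0.16,0,0.9],[0,0,0,0,-0.16,0,0.9],[0,0,0,0,-0.16,0,0.9],[0,0,0,0,-0.16,0,0.9],[0,0,0,0,0,0,0.9]]'
python3 -c "
from h import *
goto(0,-42,0.008)
s=env.get_state();show('wrist','w3')"
```

```text
clock: 4.6
tcp_pos: [0.5757, 0.0098, 0.0059]
orientation: [-0.0, 0.959, 0.283, -0.0]
wrist_force: [0.2, 0.7, -0.0]
finger_gap: 0.0086
t 4.6 at [ 45.4 -91.3] z 0.0059 push yaw in tray 42.6 tilt -1.0 gap 0.0086 F [ 0.2  0.7 -0. ]
 shift mm [ -0.1 -67.   -2. ] shares total [-0.   -1.34 -0.04]
```

View pics/w3.png

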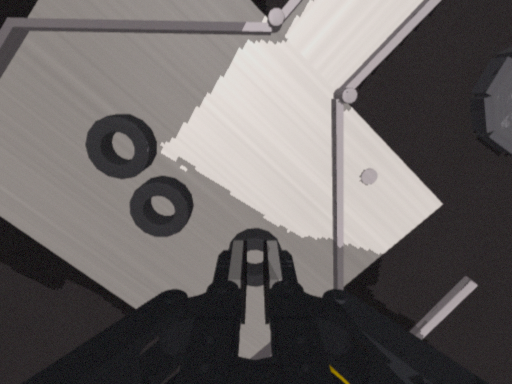

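```bash
python3 - <<'E'
from h import *
s=env.get_state()
print(tray(s['tcp_pos']))
for p,z in [((255,253),.019),((348,96),.023),((276,16),.023)]: print(tray(castw(p,z,s)[0]))
E
```

```text
[ 46.05553096 -91.68908264]
[  55.52103306 -100.9054549 ]
[27.67216006 -0.92304306]
[-24.00338666   0.22692287]
```

```bash
python3 - <<'E'
from h import *
c=env.calibration('wrist'); H=np.linalg.inv(np.array(c['hand_eye']))
for P in [(0,0,0),(0,-.011,0),(0,.011,0),(0.004,-.011,-.02),(0.004,.011,-.02),(0,-.029,-.012),(0,-.047,-.012),(0,-.011,-.012)]:
    q=H[:3,:3]@np.array(P)+H[:3,3]; print(P,[c['fx']*q[0]/q[2]+c['cx'],c['fy']*q[1]/q[2]+c['cy']])
s=env.get_state()
for p in [(255,229)]:print(tray(castw(p,.019,s)[0]),tray(s['tcp_pos']))
E
```

```text
(0, 0, 0) [np.float64(253.84016953645062), np.float64(224.6134387211934)]
(0, -0.011, 0) [np.float64(253.82592621348874), np.float64(208.71342346279005)]
(0, 0.011, 0) [np.float64(253.85390674364197), np.float64(239.9484700572785)]
(0.004, -0.011, -0.02) [np.float64(260.74771985275777), np.float64(221.8225366534557)]
(0.004, 0.011, -0.02) [np.float64(260.50713932597546), np.float64(255.78270064891115)]
(0, -0.029, -0.012) [np.float64(253.74044642058524), np.float64(187.42883838368945)]
(0, -0.047, -0.012) [np.float64(253.71058771141057), np.float64(156.63307587110418)]
(0, -0.011, -0.012) [np.float64(253.76839325525188), np.float64(216.25272619269765)]
[ 44.48811411 -88.89393146] [ 46.05553096 -91.68908264]
```

```bash
python3 - <<'E'
from h import *
im=cv2.imread('pics/w3_raw.png')
cv2.imwrite('pics/w3c.png',cv2.resize(cv2.convertScaleAbs(im[190:370,150:360],alpha=2,beta=20),None,fx=3.3,fy=3.3,interpolation=cv2.INTER_CUBIC))
E
python3 -c "
from h import *
show('side','s3',(150,120,420,330),2.8)"
```

```text
(no output)
```

View pics/w3c.png

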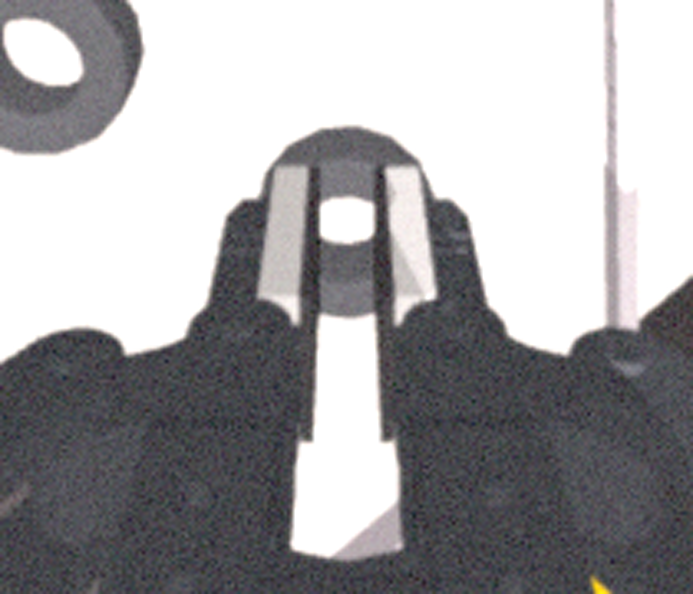

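View pics/s3.png

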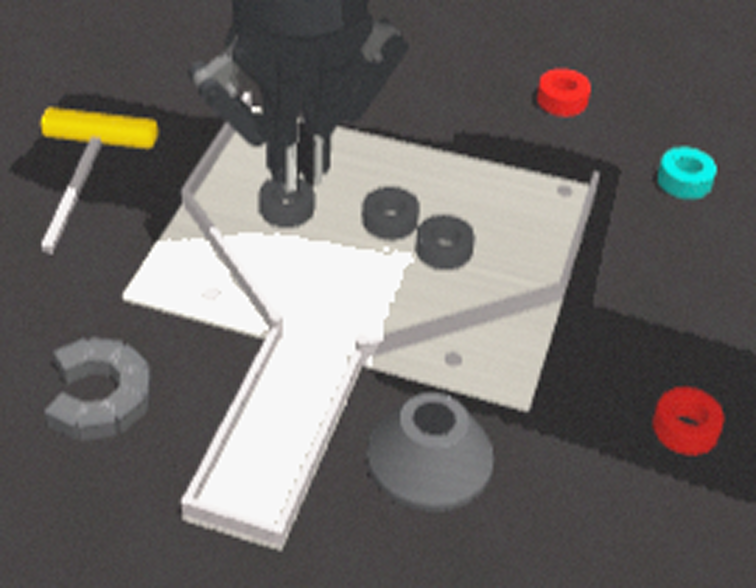

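```bash
python3 - <<'E'
from h import *
s=env.get_state(); print(s['tcp_pos'],s['finger_gap'])
r=R.from_quat(np.roll(s['orientation'],-1)).as_matrix()
for P in [(0,0,0),(0,-.011,0),(0,.011,0),(0,0,-.02),(0,0,-.04)]:
    q=proj('side',s['tcp_pos']+r@np.array(P))[0]; print(P,q,(q-[150,120])*2.8)
E
python3 - <<'E'
from h import *
im=cv2.imread('pics/s3_raw.png')
cv2.imwrite('pics/s3c.png',cv2.resize(cv2.convertScaleAbs(im[130:220,210:300],alpha=1.8,beta=20),None,fx=6.5,fy=6.5,interpolation=cv2.INTER_CUBIC))
E
```

```text
[0.57666999 0.0089092  0.00610915] 0.008529010245025082
(0, 0, 0) [256.53552935 199.65498188] [298.29948218 223.03394928]
(0, -0.011, 0) [258.97662384 203.58163949] [305.13454674 234.02859059]
(0, 0.011, 0) [254.1371737  195.79707244] [291.58408636 212.23180284]
(0, 0, -0.02) [256.64241312 191.14573043] [298.59875675 199.2080452 ]
(0, 0, -0.04) [256.75273561 182.36271582] [298.9076597 174.6156043]
```

View pics/s3c.png

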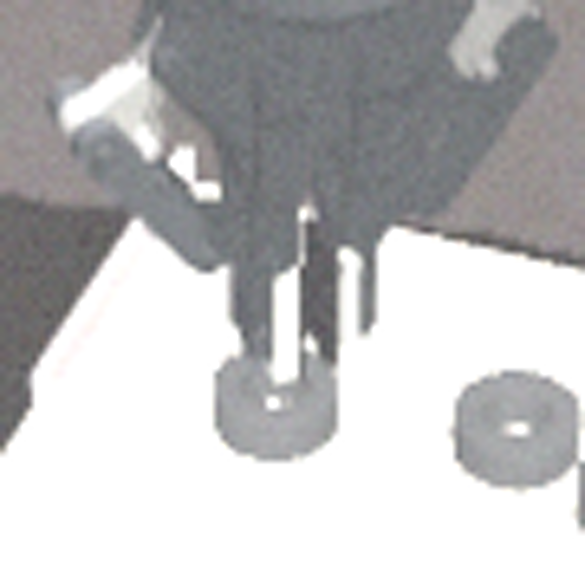

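The fingertips look well above the collar even though the TCP reads z = 6 mm. The wrist and side views both put the real tips some 30–40 mm short of the TCP. I'll raise straight up and measure the tips cleanly.

```bash
python3 -m inch '[[0,0,0,0,0,-0.3,0.9],[0,0,0,0,0,-0.5,0.9],[0,0,0,0,0,-0.4,0.9],[0,0,0,0,0,0,0.9],[0,0,0,0,0,0,0.9]]'
python3 -c "
from h import *
goto(46,-91,0.06)
s=env.get_state();show('wrist','w4'); show('side','s4')
im=cv2.imread('pics/s4_raw.png')
cv2.imwrite('pics/s4c.png',cv2.resize(cv2.convertScaleAbs(im[110:220,200:330],alpha=1.8,beta=20),None,fx=5,fy=5,interpolation=cv2.INTER_CUBIC))
im=cv2.imread('pics/w4_raw.png')
cv2.imwrite('pics/w4c.png',cv2.resize(cv2.convertScaleAbs(im[90:300,130:360],alpha=1.8,beta=20),None,fx=2.8,fy=2.8,interpolation=cv2.INTER_CUBIC))
r=R.from_quat(np.roll(s['orientation'],-1)).as_matrix()
for P in [(0,0,0),(0,0,-.02),(0,0,-.04)]:
    q=proj('side',s['tcp_pos']+r@np.array(P))[0]; print(P,q,(q-[200,110])*5)
"
```

```text
clock: 5.2
tcp_pos: [0.5771, 0.0084, 0.0661]
orientation: [0.0, 0.959, 0.282, 0.001]
wrist_force: [-0.5, -0.5, 0.7]
finger_gap: 0.0087
t 5.2 at [ 47.1 -92.4] z 0.0661 push yaw in tray 42.5 tilt -1.0 gap 0.0087 F [-0.5 -0.5  0.7]
 shift mm [ 0.2 -1.8  6.1] shares total [ 0.   -0.04  0.12]
(0, 0, 0) [256.63740365 173.06315176] [283.18701823 315.31575881]
(0, 0, -0.02) [256.76099186 163.69472042] [283.80495928 268.47360212]
(0, 0, -0.04) [256.88875595 154.0097421 ] [284.44377976 220.0487105 ]
```

View pics/s4c.png

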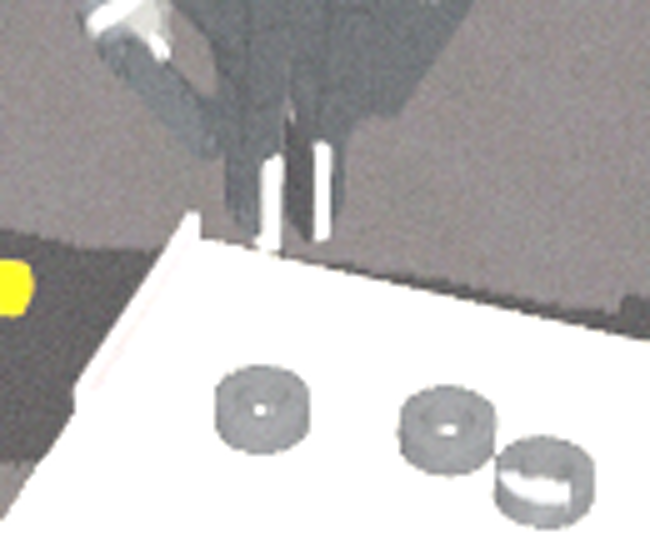

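View pics/w4c.png

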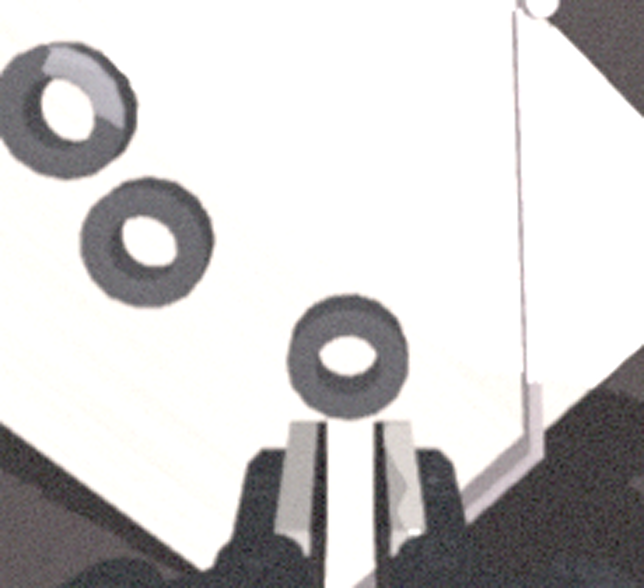

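```bash
python3 - <<'E'
from h import *
s=env.get_state(); r=R.from_quat(np.roll(s['orientation'],-1)).as_matrix()
print('C now',tray(castw((254.3,216.8),.011,s)[0]), 'side C',tray(cast('side',(252.4,191.8),.011)[0]))
def ray(n,uv):
    f=(lambda z:castw(uv,z,s)[0]) if n=='wrist' else (lambda z:cast(n,uv,z)[0])
    a,b=f(0.),f(.1); return a,(b-a)/np.linalg.norm(b-a)
for w,sd in [((255.5,240.7),(259,158.8)),((240,240.7),(254.4,159)),((240,240.7),(264,158)),((272,240.7),(264,158)),((272,240.7),(254.4,159.5))]:
    a,d=ray('wrist',w); b,e=ray('side',sd)
    A=np.c_[d,-e]; k=np.linalg.lstsq(A,b-a,rcond=None)[0]; p,q=a+k[0]*d,b+k[1]*e
    print('tip tool mm',1e3*(r.T@((p+q)/2-s['tcp_pos'])).round(4),'miss',1e3*np.linalg.norm(p-q))
E
```

```text
C now [  57.9053617  -105.39329857] side C [  58.66654553 -103.8889076 ]
tip tool mm [  1.   -8.5 -38.1] miss 0.061601983231276546
tip tool mm [ -2.3   2.  -26.6] miss 13.494969260503376
tip tool mm [ -7.4  -8.5 -37.5] miss 0.8273686960372841
tip tool mm [  4.1 -21.8 -53.8] miss 12.27039893757932
tip tool mm [  9.4  -9.4 -39.7] miss 0.07029961479307968
```

The clean two-view triangulation (miss under 1 mm) puts the real tips 38 mm behind the reported TCP. C was passed over and has barely moved: (58,-105). I'll use that offset and go back behind C.

```bash
python3 -m inch '[[0,0,0,0,0.4,0,0.9],[0,0,0,0,0.6,0,0.9],[0,0,0,0.03,0.2,0,0.9],[0,0,0,0,0,0,0.9],[0,0,0,0,0,0.5,0.9],[0,0,0,0,0,0.5,0.9],[0,0,0,0,0,0.5,0.9],[0,0,0,0,0,0,0.9],[0,0,0,0,0,0,0.9]]'
python3 -c "
from h import *
goto(86.7,-135.7,-0.0305)
s=env.get_state();show('wrist','w5'); show('side','s5',(190,100,330,220),5)
im=cv2.imread('pics/w5_raw.png')
cv2.imwrite('pics/w5c.png',cv2.resize(cv2.convertScaleAbs(im[90:300,130:360],alpha=1.8,beta=20),None,fx=2.8,fy=2.8,interpolation=cv2.INTER_CUBIC))
r=R.from_quat(np.roll(s['orientation'],-1)).as_matrix()
"
```

```text
clock: 6.2
tcp_pos: [0.6093, -0.0403, -0.0093]
orientation: [-0.001, 0.959, 0.283, -0.001]
wrist_force: [0.5, 0.9, 0.5]
finger_gap: 0.0087
t 6.2 at [  87.  -134.9] z -0.0093 push yaw in tray 42.5 tilt -1.0 gap 0.0087 F [0.5 0.9 0.5]
 shift mm [-0.7  0.4 21.2] shares total [-0.01  0.01  0.42]
```

View pics/s5.png

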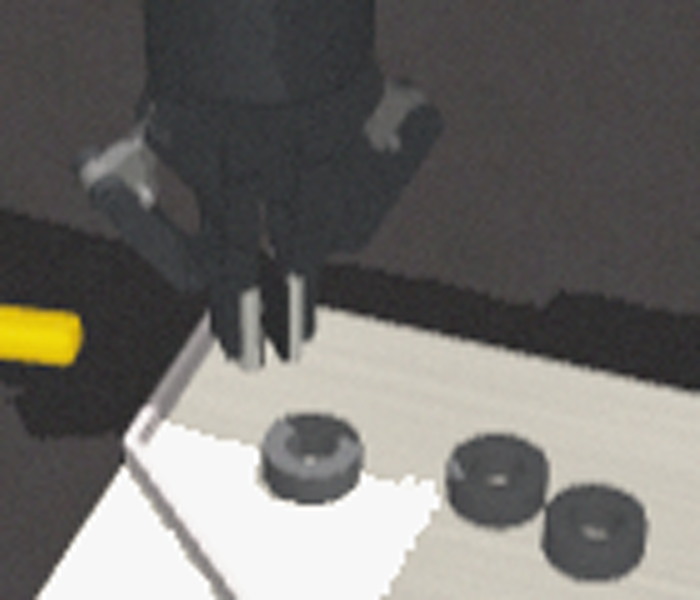

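View pics/w5c.png

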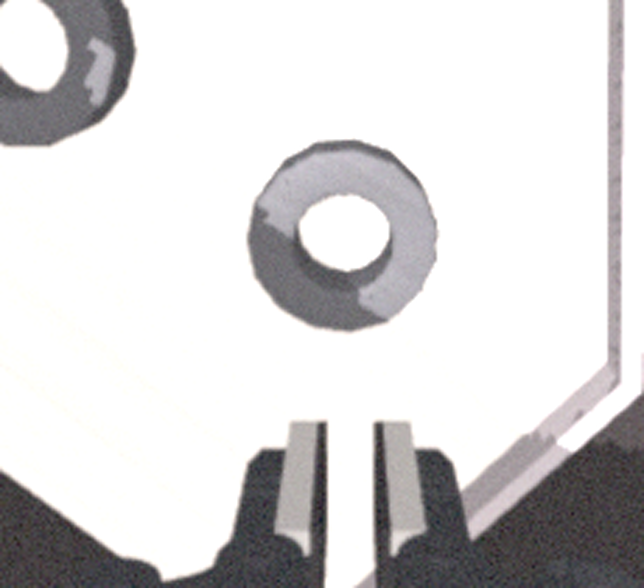

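```bash
python3 -m inch '[[0,0,0,-0.03,0,0.2,0.9],[0,0,0,0,0,0.15,0.9],[0,0,0,0,0,0.06,0.9],[0,0,0,0,0,0,0.9],[0,0,0,0,0,0,0.9],[0,0,0,0,0,0,0.9]]'
python3 -c "
from h import *
goto(0,-42,-0.0305)
s=env.get_state();print('C',tray(castw((252.5,174),.011,dict(s,tcp_pos=s['tcp_pos']+[0,0,.021]))[0]));show('side','s6',(190,100,330,220),5)
"
```

```text
clock: 6.9
tcp_pos: [0.6093, -0.0418, -0.0293]
orientation: [0.0, 0.959, 0.282, 0.0]
wrist_force: [-0.2, 0.1, 0.5]
finger_gap: 0.0087
t 6.9 at [  87.3 -136.4] z -0.0293 push yaw in tray 42.5 tilt -1.0 gap 0.0087 F [-0.2  0.1  0.5]
 shift mm [  -0.6 -128.6    1.2] shares total [-0.01 -2.57  0.02]
C [  60.44954898 -108.09439432]
```

View pics/s6.png

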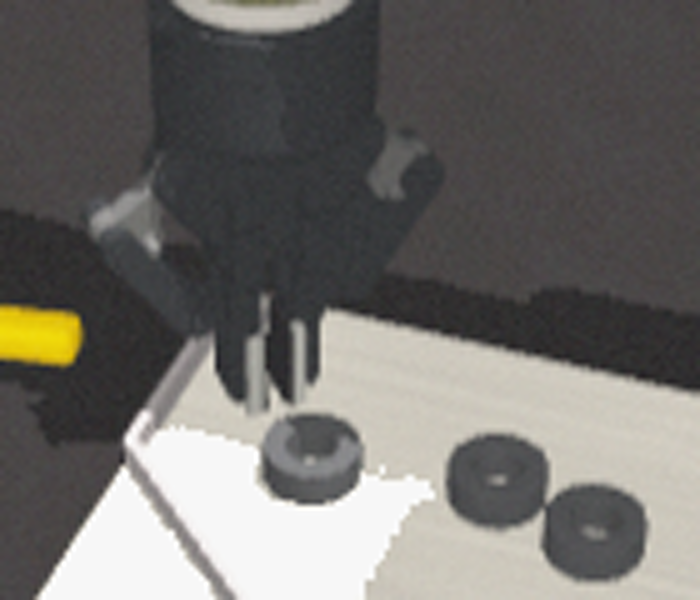

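```bash
python3 -m inch '[[0,0,0,0,-0.06,0.02,0.9],[0,0,0,0,-0.1,0,0.9],[0,0,0,0,-0.1,0,0.9],[0,0,0,0,-0.1,0,0.9],[0,0,0,0,-0.1,0,0.9],[0,0,0,0,-0.1,0,0.9],[0,0,0,0,0,0,0.9]]'
python3 -c "
from h import *
goto(0,-42,-0.0305)
s=env.get_state();show('wrist','w7'); show('side','s7',(190,100,330,220),5)
"
```

```text
clock: 7.65
tcp_pos: [0.5934, -0.0174, -0.0305]
orientation: [-0.0, 0.959, 0.283, -0.0]
wrist_force: [-0.4, -0.6, 0.2]
finger_gap: 0.0088
t 7.65 at [  67.4 -115.1] z -0.0305 push yaw in tray 42.5 tilt -1.0 gap 0.0088 F [-0.4 -0.6  0.2]
 shift mm [ -0.3 -99.4   0.1] shares total [-0.01 -1.99  0.  ]
```

View pics/s7.png

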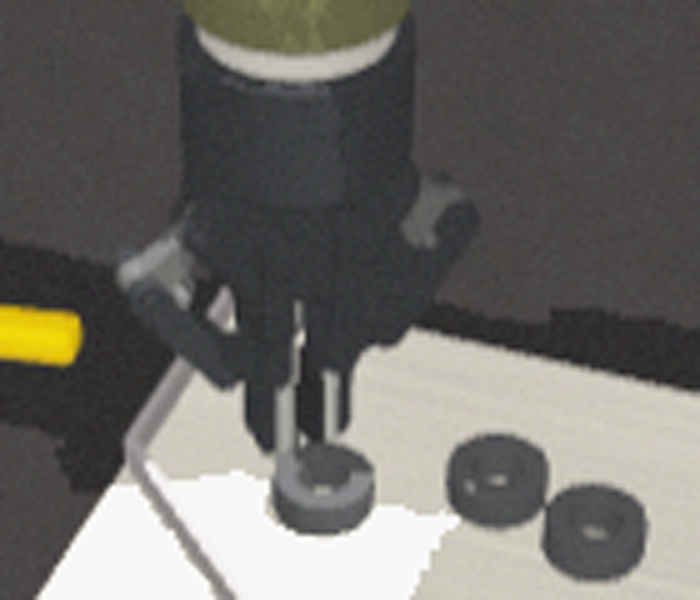

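View pics/w7.png

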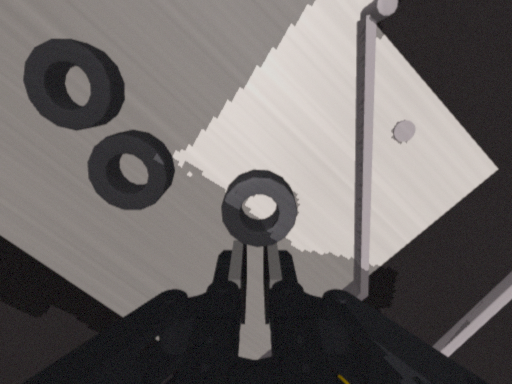

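```bash
python3 - <<'E'
from h import *
s=env.get_state()
p=castw((259.7,207),.011,s)[0]; r=R.from_quat(np.roll(s['orientation'],-1)).as_matrix()
print(tray(p),tray(s['tcp_pos']),1e3*(r.T@(p-s['tcp_pos'])))
for q in [(134,170),(74,84)]: print(tray(castw(q,.011,s)[0]))
E
```

```text
[ 50.90219266 -92.46905624] [  67.99905606 -115.51956729] [  2.98274841 -28.54863235 -41.44134252]
[  -4.81731514 -118.45597654]
[ -45.61051841 -104.64842244]
```

```bash
python3 -m inch '[[0,0,0,0.02,-0.1,0,0.9],[0,0,0,0.02,-0.14,0,0.9],[0,0,0,0,-0.16,0,0.9],[0,0,0,0,-0.16,0,0.9],[0,0,0,0,-0.16,0,0.9],[0,0,0,0,-0.16,0,0.9],[0,0,0,0,-0.16,0,0.9],[0,0,0,0,-0.16,0,0.9],[0,0,0,0,-0.12,0,0.9],[0,0,0,0,-0.08,0,0.9],[0,0,0,0,0,0,0.9],[0,0,0,0,0,0,0.9]]'
python3 -c "
from h import *
goto(0,-42,-0.0305)
s=env.get_state();show('wrist','w8')
"
```

```text
clock: 8.95
tcp_pos: [0.5574, 0.0419, -0.0306]
orientation: [-0.0, 0.959, 0.282, -0.0]
wrist_force: [-0.1, 0.3, 1.0]
finger_gap: 0.0084
t 8.95 at [ 22.  -62.7] z -0.0306 push yaw in tray 42.5 tilt -1.0 gap 0.0084 F [-0.1  0.3  1. ]
 shift mm [ -2.3 -30.1  -0.1] shares total [-0.05 -0.6  -0.  ]
```

View pics/w8.png

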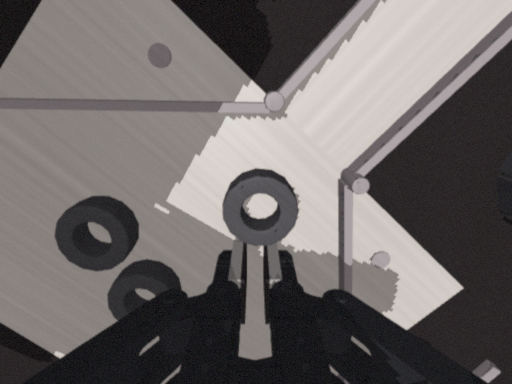

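```bash
python3 -m inch '[[0,0,0,0,0.2,0,0.9],[0,0,0,0,0.3,0,0.9],[0,0,0,0,0,-0.3,0.9],[0,0,1,0,0,-0.3,0.9],[0,0,1,0,0,0,0.9],[0,0,1,0,0,0,0.9],[0,0,1,0,0,0,0.9],[0,0,1,0,0,0,0.9],[0,0,0.31,0,0,0,0.9],[0,0,0,0,0,0,0.9],[0,0,0,0,0,0,0.9]]'
python3 - <<'E'
from h import *
s0={'tcp_pos':np.array([0.5574,0.0419,-0.0306]),'orientation':np.array([0,.959,.283,0])/np.linalg.norm([.959,.283])}
for n,q,z in [('C',(261,207),.011),('pinL',(275,101),.023),('pinR',(360,186),.023),('B',(144,297),.011),('A',(98,233),.011)]: print(n,tray(castw(q,z,s0)[0]))
goto(3,-80,-0.0305)
s=env.get_state();show('wrist','w9')
E
```

```text
clock: 10.1
tcp_pos: [0.5718, 0.0198, -0.0005]
orientation: [0.0, 0.996, -0.084, 0.0]
wrist_force: [-0.1, -0.0, -0.1]
finger_gap: 0.0085
C [  5.03419009 -38.79161612]
pinL [-24.97197394   1.19510228]
pinR [26.49721919  0.63242009]
B [  -5.89178267 -119.72653868]
A [ -45.39177436 -104.08546511]
t 10.1 at [ 39.9 -82.1] z -0.0005 push yaw in tray 0.0 tilt -1.0 gap 0.0085 F [-0.1 -0.  -0.1]
 shift mm [-37.   -2.1  30. ] shares total [-0.74 -0.04  0.6 ]
```

View pics/w9.png

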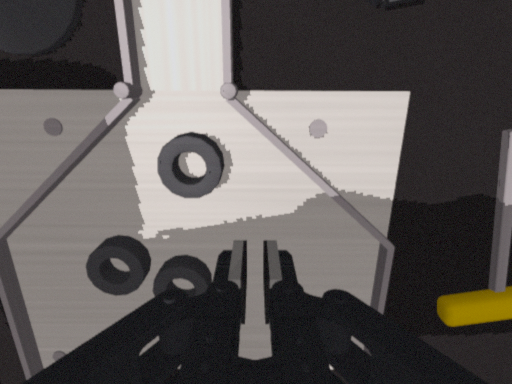

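```bash
python3 - <<'E'
from h import *
s=env.get_state()
for n,q,z in [('C',(190.5,165),.011),('pinL',(122,90),.023),('pinR',(229,91),.023),('B',(182,284),.011),('A',(118,265),.011)]: print(n,tray(castw(q,z,s)[0]))
goto(4,-81,-0.0305)
E
```

```text
C [  4.21954932 -39.32338978]
pinL [-23.83311504   0.77847641]
pinR [27.88140502  0.35207212]
B [  -6.57053143 -118.1639391 ]
A [ -45.88538977 -104.06632811]
t 10.15 at [ 39.7 -81.9] z -0.0005 push yaw in tray 0.0 tilt -1.0 gap 0.0082 F [0.2 0.4 0.7]
 shift mm [-35.7  -0.9  29.9] shares total [-0.71 -0.02  0.6 ]
```

```bash
python3 -m inch '[[0,0,0,-0.35,0,0,0.95],[0,0,0,-0.37,0,0,0.95],[0,0,0,0,0,0,0.95],[0,0,0,0,0,0.4,0.95],[0,0,0,0,0,0.2,0.95],[0,0,0,0,0,0,0.95],[0,0,0,0,0,0,0.95]]'
python3 -c "
from h import *
goto(1,-40,-0.0305)
s=env.get_state();show('wrist','w10')
"
```

```text
clock: 10.85
tcp_pos: [0.5359, 0.0267, -0.0306]
orientation: [-0.0, 0.996, -0.084, -0.0]
wrist_force: [-0.2, -0.5, -0.2]
finger_gap: 0.0044
t 10.85 at [  3.4 -81.3] z -0.0306 push yaw in tray 0.0 tilt -1.0 gap 0.0044 F [-0.2 -0.5 -0.2]
 shift mm [ -2.4 -41.3  -0.1] shares total [-0.05 -0.83 -0.  ]
```

View pics/w10.png

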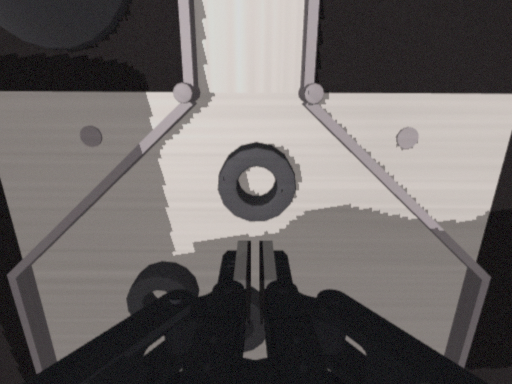

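```bash
python3 -m inch '[[0,0,0,-0.02,-0.1,0,0.95],[0,0,0,0,-0.1,0,0.95],[0,0,0,-0.01,-0.1,0,0.95],[0,0,0,-0.01,-0.12,0,0.95],[0,0,0,-0.01,-0.12,0,0.95],[0,0,0,0,-0.12,0,0.95],[0,0,0,0,-0.12,0,0.95],[0,0,0,0,-0.08,0,0.95],[0,0,0,0,0,0,0.95]]'
python3 -c "
from h import *
goto(1,-40,-0.0305)
s=env.get_state();show('wrist','w11')
"
```

```text
clock: 11.8
tcp_pos: [0.5405, 0.0705, -0.0306]
orientation: [-0.0, 0.996, -0.084, -0.0]
wrist_force: [0.4, -0.1, 0.0]
finger_gap: 0.0041
t 11.8 at [  0.5 -37.4] z -0.0306 push yaw in tray 0.1 tilt -1.0 gap 0.0041 F [ 0.4 -0.1  0. ]
 shift mm [ 0.5  2.6 -0.1] shares total [ 0.01  0.05 -0.  ]
```

View pics/w11.png

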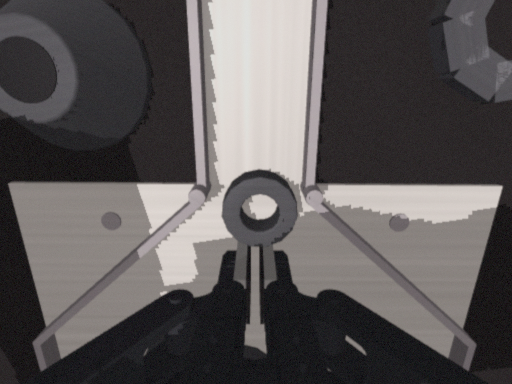

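```bash
python3 -m inch '[[0,0,0,0,-0.08,0,0.95],[0,0,0,0,-0.14,0,0.95],[0,0,0,0,-0.18,0,0.95],[0,0,0,0,-0.18,0,0.95],[0,0,0,0,-0.18,0,0.95],[0,0,0,0,-0.18,0,0.95],[0,0,0,0,-0.14,0,0.95],[0,0,0,0,-0.08,0,0.95],[0,0,0,0,0,0,0.95]]'
python3 -c "
from h import *
goto(1,79,-0.0305)
s=env.get_state();show('wrist','w12');show('side','s12',(150,120,420,330),2.8)
"
```

```text
clock: 12.75
tcp_pos: [0.5504, 0.1275, -0.0305]
orientation: [-0.0, 0.996, -0.084, 0.0]
wrist_force: [0.1, 0.1, 0.2]
finger_gap: 0.0045
t 12.75 at [ 0.7 20.5] z -0.0305 push yaw in tray 0.1 tilt -1.0 gap 0.0045 F [0.1 0.1 0.2]
 shift mm [  0.4 -58.5   0.1] shares total [ 0.01 -1.17  0.  ]
```

View pics/w12.png

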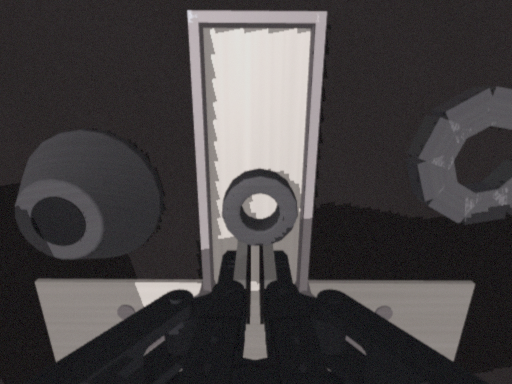

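View pics/s12.png

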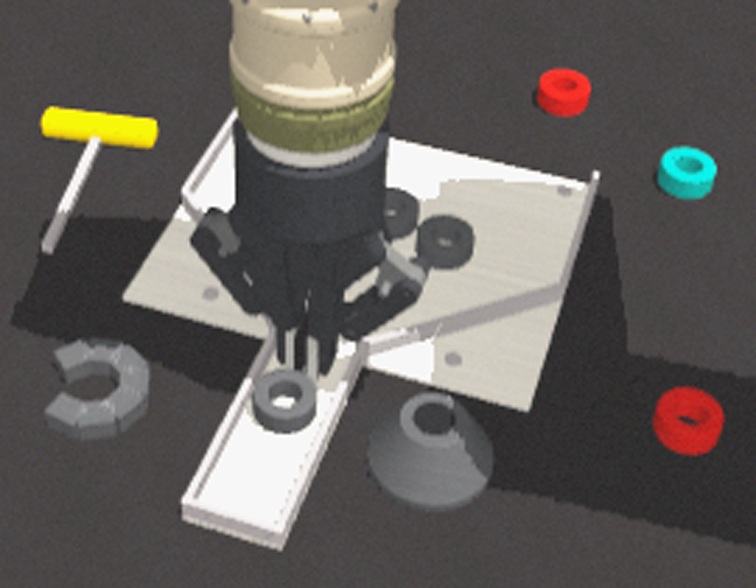

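```bash
python3 -m inch '[[0,0,0,0,-0.08,0,0.95],[0,0,0,0,-0.14,0,0.95],[0,0,0,0,-0.18,0,0.95],[0,0,0,0,-0.18,0,0.95],[0,0,0,0,-0.18,0,0.95],[0,0,0,0,-0.16,0,0.95],[0,0,0,0,-0.12,0,0.95],[0,0,0,0,-0.08,0,0.95],[0,0,0,0,0,0,0.95],[0,0,0,0,0,0,0.95]]'
python3 -c "
from h import *
goto(1,79,-0.0305)
s=env.get_state();show('wrist','w13');show('side','s13',(150,120,420,330),2.8)
"
```

```text
clock: 13.85
tcp_pos: [0.5597, 0.1821, -0.0305]
orientation: [-0.0, 0.996, -0.084, 0.0]
wrist_force: [-0.3, 0.2, 0.5]
finger_gap: 0.0046
t 13.85 at [ 0.6 75.8] z -0.0305 push yaw in tray 0.0 tilt -1.0 gap 0.0046 F [-0.3  0.2  0.5]
 shift mm [ 0.4 -3.2  0. ] shares total [ 0.01 -0.06  0.  ]
```

View pics/w13.png

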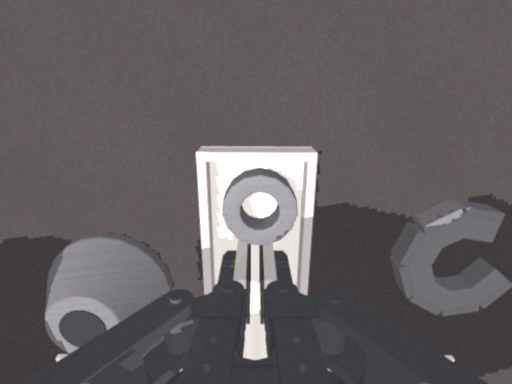

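View pics/s13.png

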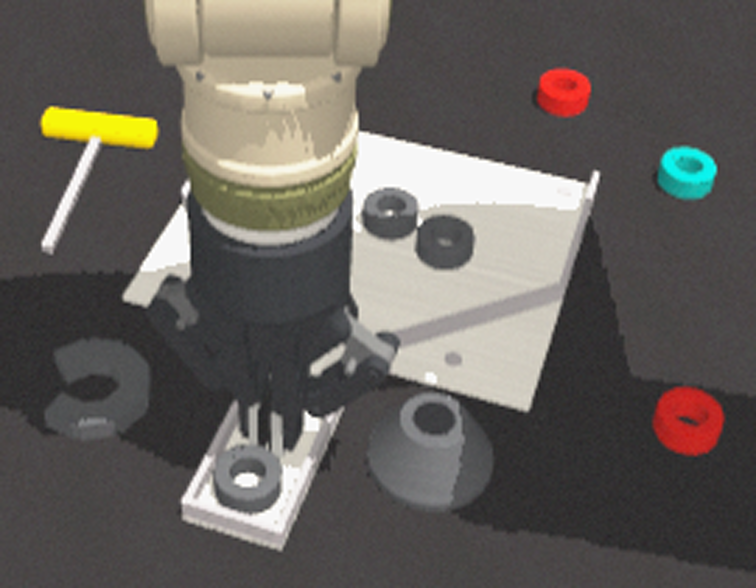

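```bash
python3 -m inch '[[0,0,0,0,-0.05,0,0.95],[0,0,0,0,-0.04,0,0.95],[0,0,0,0,0,0,0.95],[0,0,0,0,0.15,0,0.95],[0,0,0,0,0.1,-0.4,0.95],[0,0,0,0,0,-0.8,0.95],[0,0,0,0,0.5,-0.3,0.95],[0,0,0,0,1,0,0.95],[0,0,0,0,1,0,0.95],[0,0,0,0,1,0,0.95],[0,0,0,-0.2,0.8,0,0.95]]'
python3 -m inch '[[0,0,0.6,0,0.2,0,0.9],[0,0,0,0,0,0,0.9],[0,0,0,0,0,0,0.9],[0,0,0,0,0,0,0.9]]'
python3 -c "
from h import *
goto(-9.9,-160.3,0.0)
s=env.get_state();show('wrist','w14')
"
```

```text
clock: 15.05
tcp_pos: [0.5127, -0.0392, 0.0449]
orientation: [0.0, 0.996, -0.085, 0.001]
wrist_force: [-0.4, 0.5, 0.5]
finger_gap: 0.004
clock: 15.45
tcp_pos: [0.5109, -0.0453, 0.0445]
orientation: [-0.0, 0.992, -0.125, 0.0]
wrist_force: [-0.2, -0.3, 0.2]
finger_gap: 0.0084
t 15.45 at [  -9.2 -156.5] z 0.0445 push yaw in tray -4.6 tilt -1.0 gap 0.0084 F [-0.2 -0.3  0.2]
 shift mm [-0.4  3.9 44.5] shares total [-0.01  0.08  0.89]
```

View pics/w14.png

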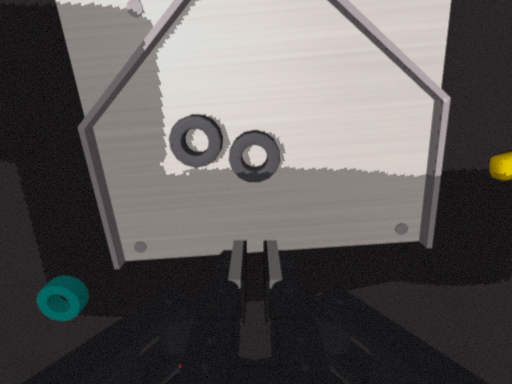

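```bash
python3 - <<'E'
from h import *
s=env.get_state()
for n,q in [('B',(254.5,156)),('A',(196,140))]: print(n,tray(castw(q,.011,s)[0]))
E
python3 -m inch '[[0,0,0,0,0.06,0.5,0.9],[0,0,0,0,0,0.6,0.9],[0,0,0,0,0,0.3,0.9],[0,0,0,0,0,0.1,0.9],[0,0,0,0,0,0,0.9],[0,0,0,0,0,0,0.9]]'
python3 -c "
from h import *
goto(-9.9,-160.3,-0.0305)"
```

```text
B [  -5.6709809  -118.33042221]
A [ -45.22971941 -103.8126316 ]
clock: 16.1
tcp_pos: [0.5108, -0.0486, -0.0298]
orientation: [0.0, 0.992, -0.125, 0.001]
wrist_force: [0.2, -0.4, 0.3]
finger_gap: 0.0085
t 16.1 at [  -8.7 -159.8] z -0.0298 push yaw in tray -4.7 tilt -1.0 gap 0.0085 F [ 0.2 -0.4  0.3]
 shift mm [-1.1  0.6  0.7] shares total [-0.02  0.01  0.01]
```

```bash
python3 -m inch '[[0,0,0,0,-0.1,0.01,0.9],[0,0,0,0,-0.1,0,0.9],[0,0,0,0,-0.14,0,0.9],[0,0,0,0,-0.16,0,0.9],[0,0,0,0,-0.16,0,0.9],[0,0,0,0,-0.16,0,0.9],[0,0,0,0,-0.16,0,0.9],[0,0,0,0,-0.16,0,0.9],[0,0,0,0,-0.16,0,0.9],[0,0,0,0,-0.14,0,0.9],[0,0,0,0,-0.1,0,0.9],[0,0,0,0,0,0,0.9]]'
python3 -c "
from h import *
goto(1,-42,-0.0305)
s=env.get_state();show('wrist','w15')
"
```

```text
clock: 17.3
tcp_pos: [0.5292, 0.0267, -0.0312]
orientation: [-0.001, 0.992, -0.126, -0.0]
wrist_force: [0.2, -0.3, 0.4]
finger_gap: 0.0081
t 17.3 at [ -3.3 -82.4] z -0.0312 push yaw in tray -4.7 tilt -1.0 gap 0.0081 F [ 0.2 -0.3  0.4]
 shift mm [  0.9 -40.6  -0.7] shares total [ 0.02 -0.81 -0.01]
```

View pics/w15.png

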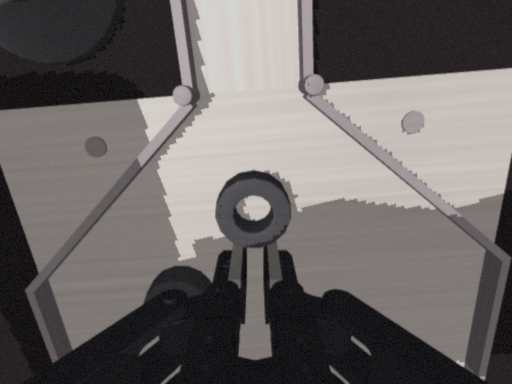

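```bash
python3 -m inch '[[0,0,0,0,-0.1,0,0.9],[0,0,0,0,-0.14,0,0.9],[0,0,0,0,-0.1,0,0.9],[0,0,0,0,0,0,0.9],[0,0,0,0,0.1,0,0.95],[0,0,-0.6,0.06,0,0,0.95],[0,0,0,0,0,0,0.95],[0,0,0,0,0,0,0.95]]'
python3 -c "
from h import *
goto(1,-42,-0.0305)
s=env.get_state();show('wrist','w16')
"
```

```text
clock: 18.15
tcp_pos: [0.535, 0.0362, -0.031]
orientation: [-0.0, 0.996, -0.085, 0.0]
wrist_force: [0.3, 0.2, 0.2]
finger_gap: 0.0045
t 18.15 at [  0.9 -72.1] z -0.031 push yaw in tray -0.1 tilt -1.0 gap 0.0045 F [0.3 0.2 0.2]
 shift mm [  0.1 -30.1  -0.5] shares total [ 0.   -0.6  -0.01]
```

View pics/w16.png

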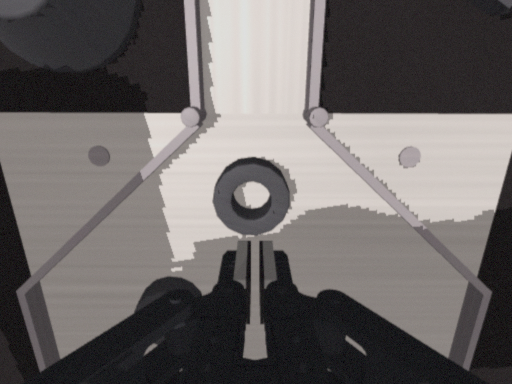

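```bash
python3 -m inch '[[0,0,0,0,-0.08,0,0.95],[0,0,0,0,-0.12,0,0.95],[0,0,0,0,-0.14,0,0.95],[0,0,0,0,-0.16,0,0.95],[0,0,0,0,-0.16,0,0.95],[0,0,0,0,-0.16,0,0.95],[0,0,0,0,-0.14,0,0.95],[0,0,0,0,-0.1,0,0.95],[0,0,0,0,-0.06,0,0.95],[0,0,0,0,0,0,0.95]]'
python3 -c "
from h import *
goto(1,44,-0.0305)
s=env.get_state();show('wrist','w17')
"
```

```text
clock: 19.2
tcp_pos: [0.5445, 0.0922, -0.031]
orientation: [-0.0, 0.996, -0.084, 0.0]
wrist_force: [0.3, -0.9, -0.7]
finger_gap: 0.0041
t 19.2 at [  0.8 -15.2] z -0.031 push yaw in tray 0.1 tilt -1.0 gap 0.0041 F [ 0.3 -0.9 -0.7]
 shift mm [  0.2 -59.2  -0.5] shares total [ 0.   -1.18 -0.01]
```

View pics/w17.png

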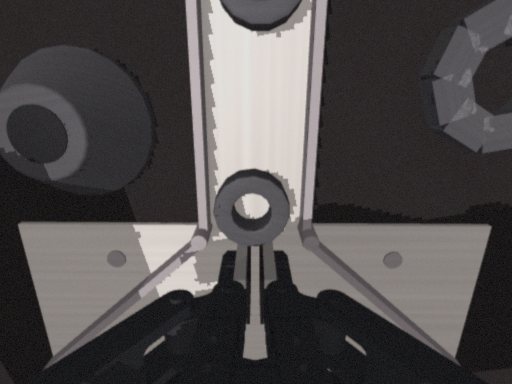

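```bash
python3 -m inch '[[0,0,0,0,-0.08,0,0.95],[0,0,0,0,-0.14,0,0.95],[0,0,0,0,-0.16,0,0.95],[0,0,0,0,-0.16,0,0.95],[0,0,0,0,-0.16,0,0.95],[0,0,0,0,-0.16,0,0.95],[0,0,0,0,-0.14,0,0.95],[0,0,0,0,-0.1,0,0.95],[0,0,0,0,-0.06,0,0.95],[0,0,0,0,0,0,0.95]]'
python3 -c "
from h import *
goto(1,44,-0.0305)
s=env.get_state();show('wrist','w18')
"
```

```text
clock: 20.25
tcp_pos: [0.5543, 0.1494, -0.031]
orientation: [-0.0, 0.996, -0.084, 0.0]
wrist_force: [0.4, -0.4, 0.2]
finger_gap: 0.0042
t 20.25 at [ 0.8 42.8] z -0.031 push yaw in tray 0.1 tilt -1.0 gap 0.0042 F [ 0.4 -0.4  0.2]
 shift mm [ 0.2 -1.2 -0.5] shares total [ 0.   -0.02 -0.01]
```

View pics/w18.png

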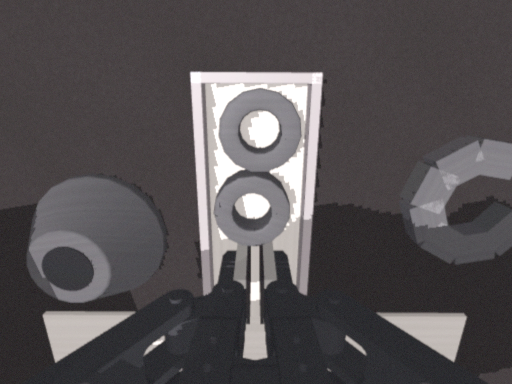

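```bash
python3 -m inch '[[0,0,0,0,0.15,0,0.95],[0,0,0,0,0.1,-0.4,0.95],[0,0,0,0,0,-0.8,0.95],[0,0,0,0,0.5,-0.3,0.95],[0,0,0,-0.4,0.9,0,0.95],[0,0,0,-0.5,0.9,0,0.95],[0,0,0,-0.5,0.9,0,0.95],[0,0,1,0,0,0,0.9],[0,0,1,0,0,0,0.9],[0,0,1,0,0,0,0.9],[0,0,1,0,0,0,0.9],[0,0,0.5,0,0,0,0.9]]'
python3 -m inch '[[0,0,0,0,0,0,0.9],[0,0,0,0,0,0,0.9]]'
python3 -c "
from h import *
goto(-69.9,-138,0.0)
s=env.get_state();show('wrist','w19')
"
```

```text
clock: 21.5
tcp_pos: [0.4577, -0.0079, 0.0441]
orientation: [-0.0, 0.921, -0.391, 0.0]
wrist_force: [-0.2, 0.2, 1.1]
finger_gap: 0.0085
clock: 21.7
tcp_pos: [0.4579, -0.0075, 0.0441]
orientation: [-0.0, 0.922, -0.388, 0.0]
wrist_force: [0.1, 0.6, -0.0]
finger_gap: 0.0086
t 21.7 at [ -67.8 -128.1] z 0.0441 push yaw in tray -35.9 tilt -1.0 gap 0.0086 F [ 0.1  0.6 -0. ]
 shift mm [ 4.1  9.2 44.1] shares total [0.08 0.18 0.88]
```

View pics/w19.png

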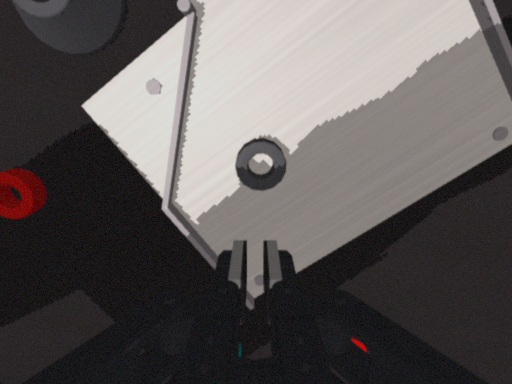

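```bash
python3 - <<'E'
from h import *
s=env.get_state()
print('A',tray(castw((261,164),.011,s)[0]))
for p in [(308,299),(343,259),(205,296)]: print(p,tray(cast('top',p,.011)[0]))
E
python3 -m inch '[[0,0,0,0.08,0.18,0.3,0.9],[0,0,0,0,0,0.5,0.9],[0,0,0,0,0,0.5,0.9],[0,0,0,0,0,0.19,0.9],[0,0,0,0,0,0,0.9],[0,0,0,0,0,0,0.9]]'
python3 -c "
from h import *
goto(-69.9,-138,-0.0305)"
```

```text
A [ -44.58170561 -104.46875298]
(308, 299) [-177.37052769 -228.97062835]
(343, 259) [ -83.78907719 -289.77359381]
(205, 296) [-206.264554    -16.39819122]
clock: 22.35
tcp_pos: [0.4548, -0.0163, -0.03]
orientation: [-0.0, 0.922, -0.388, 0.0]
wrist_force: [0.6, 0.5, 0.8]
finger_gap: 0.0084
t 22.35 at [ -69.3 -137.4] z -0.03 push yaw in tray -36.0 tilt -1.0 gap 0.0084 F [0.6 0.5 0.8]
 shift mm [-0.1  0.8  0.5] shares total [-0.    0.02  0.01]
```

```bash
python3 -m inch '[[0,0,0,0,-0.1,0.01,0.9],[0,0,0,0,-0.1,0,0.9],[0,0,0,0,-0.14,0,0.9],[0,0,0,0,-0.16,0,0.9],[0,0,0,0,-0.16,0,0.9],[0,0,0,0,-0.16,0,0.9],[0,0,0,0,-0.16,0,0.9],[0,0,0,0,-0.16,0,0.9],[0,0,0,0,-0.16,0,0.9],[0,0,0,0,-0.16,0,0.9],[0,0,0,0,-0.14,0,0.9],[0,0,0,0,-0.08,0,0.9]]'
python3 -m inch '[[0,0,0,0,0,0,0.9],[0,0,0,0,0,0,0.9]]'
python3 -c "
from h import *
goto(1,-42,-0.0305)
s=env.get_state();show('wrist','w20')
"
```

```text
clock: 23.55
tcp_pos: [0.5152, 0.0431, -0.031]
orientation: [-0.0, 0.922, -0.388, 0.0]
wrist_force: [-0.7, -1.0, 1.6]
finger_gap: 0.0086
clock: 23.75
tcp_pos: [0.5146, 0.0427, -0.0311]
orientation: [-0.0, 0.922, -0.388, -0.0]
wrist_force: [-0.0, -1.1, -0.4]
finger_gap: 0.0085
t 23.75 at [-20.4 -69.2] z -0.0311 push yaw in tray -36.0 tilt -1.0 gap 0.0085 F [-0.  -1.1 -0.4]
 shift mm [  1.3 -34.5  -0.6] shares total [ 0.03 -0.69 -0.01]
```

View pics/w20.png

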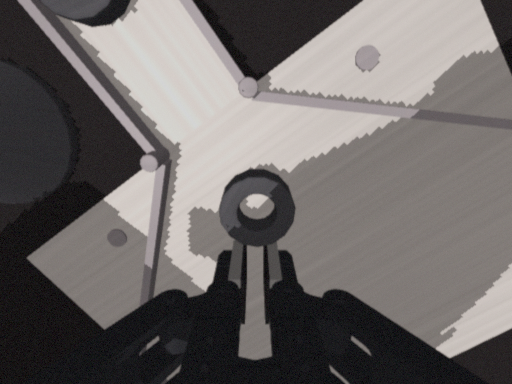

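```bash
python3 -m inch '[[0,0,0,0,-0.12,0,0.9],[0,0,0,0,0,0,0.9],[0,0,0,0,0.15,0,0.95],[0,0,0,0,0.2,0,0.95],[0,0,-1,0,0,0,0.95],[0,0,-1,0,0,0,0.95],[0,0,-1,0,0,0,0.95],[0,0,-1,0,0,0,0.95],[0,0,-0.5,0,0,0,0.95],[0,0,0,0.25,0,0,0.95],[0,0,0,0.28,0,0,0.95],[0,0,0,0,0,0,0.95]]'
python3 -m inch '[[0,0,0,0,0,0,0.95],[0,0,0,0,0,0,0.95]]'
python3 -c "
from h import *
goto(1,-42,-0.0305)
s=env.get_state();show('wrist','w21')
"
```

```text
clock: 25.0
tcp_pos: [0.5339, 0.029, -0.0306]
orientation: [0.0, 0.996, -0.085, 0.001]
wrist_force: [-0.5, 0.5, -0.7]
finger_gap: 0.0039
clock: 25.2
tcp_pos: [0.531, 0.0299, -0.0312]
orientation: [-0.0, 0.996, -0.085, -0.001]
wrist_force: [0.1, -0.3, -0.7]
finger_gap: 0.0041
t 25.2 at [ -2. -79.] z -0.0312 push yaw in tray 0.0 tilt -1.0 gap 0.0041 F [ 0.1 -0.3 -0.7]
 shift mm [  3.  -37.   -0.7] shares total [ 0.06 -0.74 -0.01]
```

View pics/w21.png

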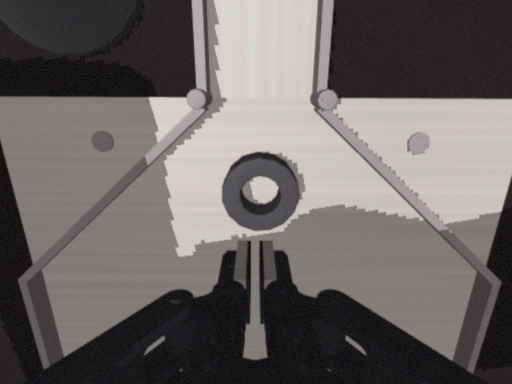

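```bash
python3 -m inch '[[0,0,0,0.06,0,0,0.95],[0,0,0,0,-0.1,0,0.95],[0,0,0,0,-0.12,0,0.95],[0,0,0,0,-0.14,0,0.95],[0,0,0,0,-0.16,0,0.95],[0,0,0,0,-0.16,0,0.95],[0,0,0,0,-0.16,0,0.95],[0,0,0,0,-0.16,0,0.95],[0,0,0,0,-0.16,0,0.95],[0,0,0,0,-0.12,0,0.95],[0,0,0,0,-0.08,0,0.95],[0,0,0,0,0,0,0.95]]'
python3 -c "
from h import *
goto(1,8,-0.0305)
s=env.get_state();show('wrist','w22')
"
```

```text
clock: 26.45
tcp_pos: [0.5469, 0.0972, -0.0311]
orientation: [-0.0, 0.996, -0.084, 0.0]
wrist_force: [0.1, 0.0, 0.4]
finger_gap: 0.0044
t 26.45 at [  2.3 -10. ] z -0.0311 push yaw in tray 0.1 tilt -1.0 gap 0.0044 F [0.1 0.  0.4]
 shift mm [ -1.2 -18.   -0.5] shares total [-0.02 -0.36 -0.01]
```

View pics/w22.png

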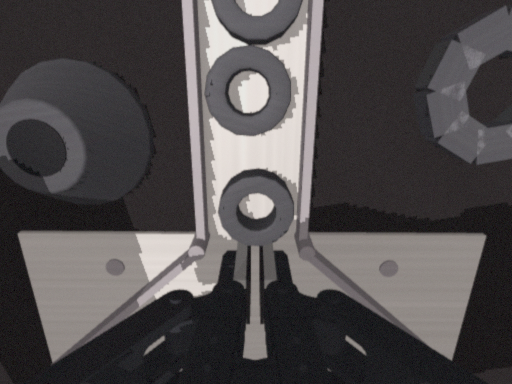

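```bash
python3 -m inch '[[0,0,0,-0.01,-0.08,0,0.95],[0,0,0,-0.01,-0.1,0,0.95],[0,0,0,0,-0.08,0,0.95],[0,0,0,0,-0.05,0,0.95],[0,0,0,0,-0.04,0,0.95],[0,0,0,0,0,0,0.95],[0,0,0,0,0,0,0.95]]'
python3 -c "
from h import *
goto(1,8,-0.0305)
s=env.get_state();show('wrist','w23');show('side','s23',(150,120,420,330),2.8)
"
```

```text
clock: 27.2
tcp_pos: [0.5488, 0.114, -0.031]
orientation: [-0.0, 0.996, -0.084, 0.0]
wrist_force: [-1.0, -0.2, 0.2]
finger_gap: 0.0039
t 27.2 at [1.4 7. ] z -0.031 push yaw in tray 0.0 tilt -1.0 gap 0.0039 F [-1.  -0.2  0.2]
 shift mm [-0.4 -1.  -0.5] shares total [-0.01 -0.02 -0.01]
```

View pics/w23.png

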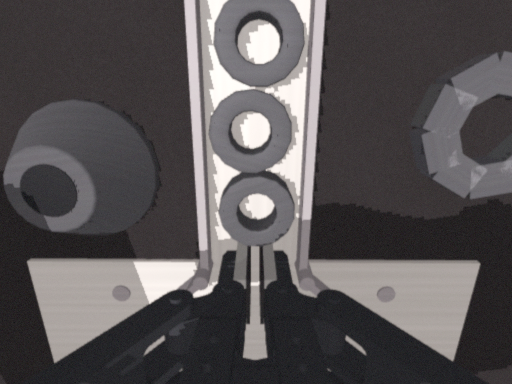

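View pics/s23.png

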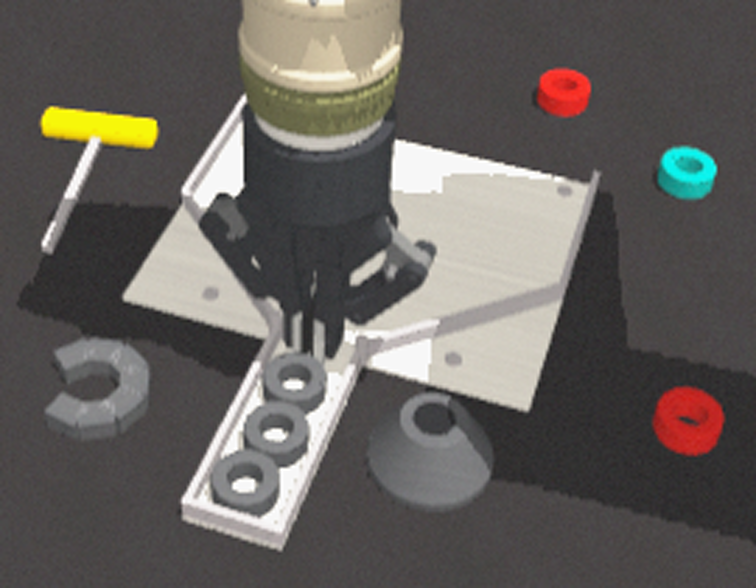

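```bash
python3 -m inch '[[0,0,0,0,0.15,0,0.95],[0,0,0,0,0.2,0,0.95],[0,0,0,0,0,-0.5,0.95],[0,0,0,0,0,-1,0.95],[0,0,0,0,0,-1,0.95],[0,0,0,-0.6,0.6,0,0.95],[0,0,0,-1,0.7,0,0.95],[0,0,0,-1,0.7,0,0.95],[0,0,0,-1,0.5,0,0.95],[0,0,0,0,0,0,0.95],[0,0,0,0,0,0,0.95]]'
python3 -c "
from h import *
goto(1,8,-0.0305)
show('top','t24',(140,90,330,285),3);show('side','s24',(150,120,420,330),2.8)
im=cv2.imread('pics/t24_raw.png');g=cv2.cvtColor(im,cv2.COLOR_BGR2GRAY)
m=((g>120)*255).astype(np.uint8); cs,h=cv2.findContours(m,cv2.RETR_CCOMP,cv2.CHAIN_APPROX_NONE)
for k,c in enumerate(cs):
    (u,v),rr=cv2.minEnclosingCircle(c)
    if 150<u<220 and 165<v<215 and cv2.contourArea(c)>5: print((round(u,1),round(v,1)),round(rr,1),h[0,k,3],tray(cast('top',(u,v),.011)[0]).round(1))
"
```

```text
clock: 28.4
tcp_pos: [0.3719, 0.0141, 0.0942]
orientation: [0.0, 0.996, -0.085, 0.001]
wrist_force: [0.0, -0.1, 0.1]
finger_gap: 0.0044
t 28.4 at [-156.2 -121.4] z 0.0942 push yaw in tray -0.1 tilt -1.0 gap 0.0044 F [ 0.  -0.1  0.1]
 shift mm [ 156.8 -129.7  124.9] shares total [ 3.14 -2.59  2.5 ]
(199.3, 193.7) 4.6 -1 [ 2.4 34.1]
(182.5, 192.0) 4.3 -1 [ 0.1 70.2]
(166.2, 187.5) 4.1 -1 [  3.9 106.4]
(181.5, 190.5) 26.1 10 [ 2.9 72.9]
```

View pics/t24.png

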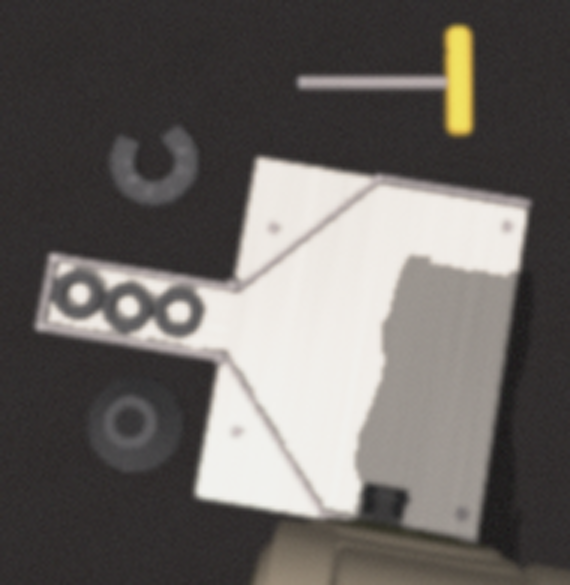

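View pics/s24.png

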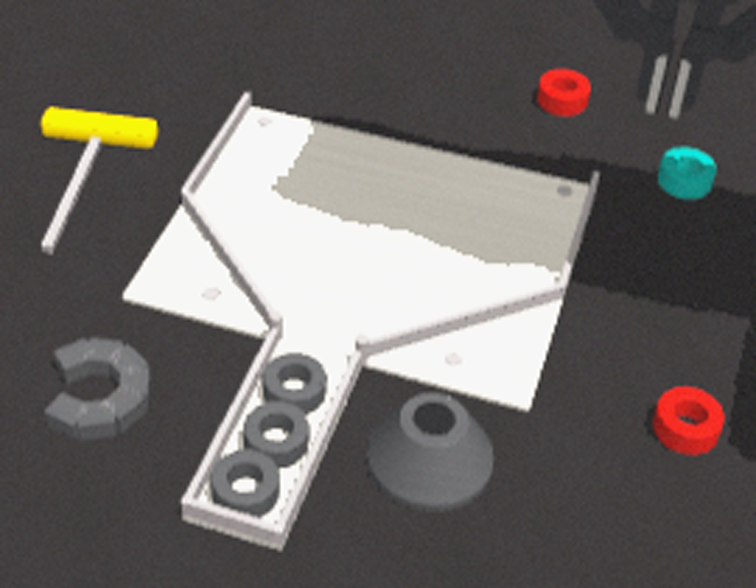

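All three collars lie flat in the slot at y = 34, 70 and 106. The nearest one's rear edge is about 16 mm past the gate line and clear of the pins. The cone, C-spacer and key are at their original pixels, and the arm is clear.

```bash
python3 -c "
from workcell import env
print(env.hand_in())"
```

```text
the job is handed in; nothing more can be done
None
```

All three dark collars were swept one at a time through the gate and now lie flat in the slot. The job was handed in at about 28.5 s of the 67 s limit.

**Order:** the +x collar went first, then the middle one, then the -x one. Each was well inside the slot before the next came up to the gate.

**What disagreed:** my first pass at the first collar went over it instead of pushing it. Triangulating from the side and wrist views put the real fingertips about 38 mm short of the reported TCP. That pass left the collar within about 3 mm of where it started. I lowered the tool by that amount for every later push.

**Last checks:**
- **Collars:** the top view puts their centres at y ≈ 34, 70 and 106 mm. The rear edge of the nearest one is about 16 mm past the gate. The side view shows all three lying flat.
- **Other objects:** by eye, the cone, C-spacer, key and coloured rings are where they were in the earlier pictures.
- **Force:** wrist force readings between moves stayed within about 2 N.

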